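Close the gear unit and hold a spread snap ring at its axle groove

ROBOT

A 6-joint arm with a two-finger parallel gripper is mounted at the origin on the work surface. World frame = base frame: x ahead of the robot, y to its left, z up, the work surface at z = 0. Lengths are in m, angles in rad, forces in N, time in s.
With the tool pointing down it reaches from about 0.3 to 0.85 m from the base axis. Payload 4.2 kg.
Tool frame: the origin (TCP) lies between the finger pads; the fingertips stand 14 mm ahead of it and the grasp point (between the pads) lies 5 mm behind it; z points along the fingers, y is the line along which they close (so a half turn about z gives the same grasp; the last joint's range is limited). The gripper opens to 91 mm and grips with 3 to 60 N. Pads are 32 mm wide; open, the fingers measure 118 mm over their backs; the gripper's body (76 mm by 178 mm) begins 60 mm behind the grasp point.
Start: joints at [-1.194, 0.32, 1.565, -0, 1.257, -0.02], TCP at [0.222, -0.53, 0.202] pointing down, gripper open.
Joint ranges: [-3.11, 3.11], [-0.84, 2.01], [0.21, 2.61], [-1.34, 4.49], [0.05, 2.63], [-2.56, 2.56]. Speed limits (rad/s): [2.57, 2.57, 3.14, 3.14, 3.14, 3.14].

INTERFACE

Orientations are given as a 3x3 rotation matrix whose columns are the frame's x, y, z axes.
In Python, from plant import read_state, eyes, workorder gives the robot as it stands.
- The arm moves only by the tool send_rows, never from a script. Its argument "plan" is one flat list of numbers, 7 for each row, row after row: the opening, from -1 (shut) to 1 (fully open), then the shift along the tool's x, y, z as a fraction of full scale, then the turn, a rotation vector about the tool's x, y, z as a fraction of full scale. A call has 1 to 20 rows; each row shifts and turns the commanded pose from where the row before left it, along the tool's axes as they then stand; what a row does not reach is not made up. Full scale, the value 1, is 300 mm for a shift and 60 degrees for a turn. A row lasts 1/8 s, in which the tool goes at most 62.5 mm and 10.7 degrees, less where a joint would pass 70% of its speed; a pose out of reach is approached as far as the arm can. A call with a number of a shift or a turn outside -1 to 1 is refused whole. A call with a gripper value outside its range is refused whole. The fingers move at their own pace and stop on an object; "squeeze" is the grip in N (left out, the last holds). Time passes only in rows, so rows that do not move let the fingers close. It gives the time, the measured TCP pose, the force, the opening and the grip force at its end, in the units of the state.
- read_state(): the state, without advancing time (a new reading comes with each control period).
- eyes.snapshot(name): name is "scene" or "top" or "wrist"; returns the picture (400x640x3 uint8, blue, green, red); there is no depth.
- eyes.camera_model(name): a dict with "camera_matrix" (3x3 intrinsics, pixels), "cam_to_world" (4x4, takes a point from camera to world coordinates); the wrist camera has in their place "T_tool_cam" (4x4, takes a point from camera to tool coordinates, whose origin is the TCP and whose axes are the flange's). Camera axes: x right, y down, z forward; pixel columns grow to the right and rows downward; lengths in m; the calibration is good to about 2 mm. A picture is of the moment at which its call begins: read the wrist's pose just before it. camera_model takes no time and is no camera call.
- workorder.finish_job(): hands the job in; it is judged then, once.
The state is a dict: "time": time; "joints": joint angles; "dq": joint speeds; "joint_torque": joint torques, N m; "eef_pos": TCP position; "tcp_rot": TCP orientation; "contact_force": force on the tool from outside, world axes, zero at the start; "moment": the same for the moment, N m; "gripper_width": finger opening in m; "grip_force": force on a finger pad.
Only numpy, scipy, OpenCV 4.12 (cv2) and the standard library are available. Lean on these libraries where they do the work, as an engineer would, in place of code of your own. Each camera call takes 0.05 s, during which the arm holds its last target. There are 200 camera calls.

TASK

Finish assembling the gear unit: first push its small access door shut until it is fully home on its spring catch, then pick up the circlip pliers by their handles, squeeze them to their stop so that the snap ring on their tips is spread wide, and slide the ring level down over the axle stub to the groove just above the hub face, without ramming it. Finish while holding it there: keep the handles squeezed so that the ring stays spread, level with the groove and around the stub, resting no more than lightly on the hub, and do not let go. Leave the can, the spanner and the pulley where they are.

Things in the scene. Friction and masses are not known exactly. Their poses are not given: they have to be found in the camera images.
- groove (a point): The ring's place: on the axis of the gear unit's upright axle stub, 2 mm above the flat hub face (a ring lying flat on that face is exactly here). Axes are the unit's: x from its door side to its back, y to its left, z up. Groove: 11 mm radius, from the hub face to 5 mm above it. The stub's axis is 95 mm behind the unit's door side.
- stub_top (a point): centre of the flat top end of the bright steel axle stub, 28 mm above groove; above the groove the stub has 13 mm radius
- unit: the fixed gear unit, a grey box 150 mm deep (x) and wide (y), 90 mm high, small feet at its sides, door towards the robot; origin under the box's centre on the bench; groove is at (20, 0, 132) mm. On its top a dark hub: flange of 40 mm radius 8 mm high, then 24 mm radius up to the flat hub face 130 mm above the bench, then the stub up to 160 mm
- door (a joint): angle of the access door, rad: 0 shut and seated on its catch, positive open; starts 0.5 to 1.0 open, stays where it is left. A roller catch meets it at about 0.10 and must be pushed past about 0.04 (some 4 to 8 N near the free edge), then the door snaps to 0
- door_hinge (a point): on the door's upright hinge line (left, +y edge of the door), at its inner face, 47 mm above the bench. Axes turn with the door: the panel runs along -y for 126 mm, x from -10 mm (outer face) to 0, and is 70 mm high (12 to 82 mm above the bench). Seen from above it turns anticlockwise as it shuts; when shut its outer face looks along the unit's -x
- door_push (a point): spot on the door's outer face to push against, 22 mm from the free edge, 57 mm above the bench; at (-10, -104, 10) mm in the axes of door_hinge
- grip (a point): where to squeeze the circlip pliers: midway between their handles, half-way up. Axes: x from handles to ring, y the squeeze line, z up. Handles 14 mm high, 12 mm thick, from 60 mm behind to 30 mm ahead of here; 54 mm over their outsides here at rest (70 at the rear ends), 40 mm squeezed, outer faces then parallel. 4 N per finger starts it, 10 N reaches the stop; grip with 30 N or more
- ring (a point): centre of the steel snap ring fixed on the pliers' tips: 97 mm ahead of grip along its x (3.5 mm more once squeezed, see plier_l), 9 mm lower. 4 mm thick, underside 4 mm below the handles' underside. Spread to the stop it is round, 18 mm inner, 22 mm outer radius, centred here (5 mm free around the stub); at rest its halves close to about 12 mm half width, too narrow for the stub
- plier_l (a joint): angle of each plier arm, rad: 0 at rest (ring narrow), 0.14 squeezed to the stop (ring fully spread); springs back when let go. As the handles turn in between fixed fingers, pivot and ring slide about 3.5 mm forward (to the ring's side), so after squeezing the ring is about 100.5 mm ahead of the place where the fingers took grip
- pliers: the circlip pliers with ring, 0.2 to 0.3 kg, balanced 15 mm ahead of grip; origin on the pivot (boss of 11 mm radius), underside of the handles, 52 mm ahead of grip; x to the ring, z up. They lie flat on a fixed cradle: 6 mm base plate and two cross bars 35 mm high, 41 to 63 mm ahead of and 42 to 60 mm behind grip, free for fingers between
- can_mid (a point): bystander: middle of a plain metal can, 66 mm across and 110 mm high, standing on the bench
- spanner: bystander: a steel spanner 170 mm long lying on the bench
- pulley_mid (a point): bystander: middle of an aluminium belt pulley, 72 mm across and 24 mm high, lying flat on the bench
Mind the look-alikes: they are no part of the job. There is more than one size of the pliers; the job needs the largest.

How it is judged:
By the outcome, as a careful person would: the job done as asked, in the order asked, and still so for the second after the job is handed in, while the arm keeps its last pose, push and grip.
It also fails if it takes over 58 s, if anything falls off the work surface, if the arm or the gripper's body presses on something with over 40 N, if the wrist force passes 120 N, or if a joint passes its speed limit or range.

## Working session

There is one attempt and no reset: what is moved stays moved. The work goes in short steps, Python scripts to look and compute and a tool call to move; the robot and the scene stay as the last step left them, time stands still between calls to the robot, and variables do not carry over. Pictures are saved under pics/ and viewed, at most 10 in all, crops included, and the job is handed in when it is done.

Besides the shell and the picture viewer there is one more tool, called after ">>>" by a JSON object that holds its "method" and its "body", one argument or row to a line. send_rows: Moves the arm, as the interface text tells. Its arguments: {"type":"object","properties":{"plan":{"type":"array"},"squeeze":{"type":"number"}},"required":["plan"]}

```bash
mkdir -p pics; ls; python3 - <<'E'
from plant import read_state, eyes
import cv2
s=read_state(); print(s['time'],s['eef_pos'],s['tcp_rot'],s['gripper_width'])
for n in('scene','top'):
    im=eyes.snapshot(n); cv2.imwrite(f'pics/{n}0.png',im)
    m=eyes.camera_model(n); print(n,m)
print(eyes.camera_model('wrist'))
E
```

```text
pics
0.0 [ 0.22200828 -0.52984206  0.20131349] [[ 9.22305080e-01  3.86462019e-01 -6.69229580e-04]
 [ 3.86462597e-01 -9.22303589e-01  1.65845709e-03]
 [ 2.36978301e-05 -1.78823560e-03 -9.99998401e-01]] 0.09122039900764782
scene {'camera_matrix': array([[385.11051639,   0.        , 316.1971642 ],
       [  0.        , 385.11051639, 198.39355374],
       [  0.        ,   0.        ,   1.        ]]), 'cam_to_world': array([[-0.03445321,  0.83315098, -0.5519714 ,  1.2038062 ],
       [ 0.99938106,  0.03264685, -0.01310237, -0.01893055],
       [ 0.00710388, -0.55208118, -0.8337601 ,  1.06785961],
       [ 0.        ,  0.        ,  0.        ,  1.        ]])}
top {'camera_matrix': array([[389.12150523,   0.        , 315.85096081],
       [  0.        , 389.12150523, 197.43730849],
       [  0.        ,   0.        ,   1.        ]]), 'cam_to_world': array([[-0.02751992, -0.99570646,  0.08838153,  0.49137941],
       [-0.9996126 ,  0.02704406, -0.00657731, -0.00427477],
       [ 0.00415887, -0.0885283 , -0.99606498,  1.11926548],
       [ 0.        ,  0.        ,  0.        ,  1.        ]])}
{'camera_matrix': array([[308.11955037,   0.        , 321.21342825],
       [  0.        , 308.11955037, 201.55337412],
       [  0.        ,   0.        ,   1.        ]]), 'T_tool_cam': array([[ 1.42316911e-04, -9.56591971e-01, -2.91430575e-01,
         8.21736005e-02],
       [ 9.99999965e-01,  2.00518596e-04, -1.69843443e-04,
        -6.69461325e-04],
       [ 2.20908124e-04, -2.91430541e-01,  9.56591967e-01,
        -1.81708091e-01],
       [ 0.00000000e+00,  0.00000000e+00,  0.00000000e+00,
         1.00000000e+00]])}
```

View pics/top0.png

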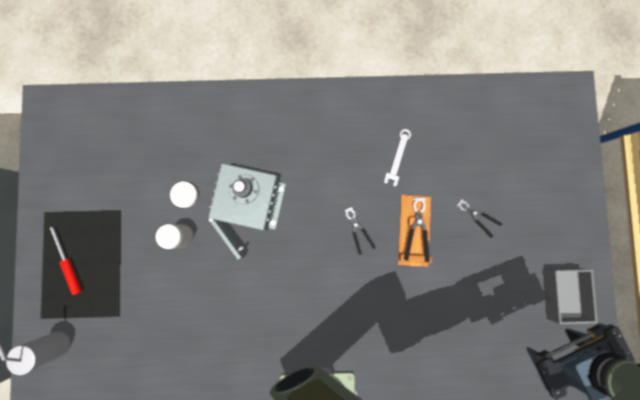

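View pics/scene0.png

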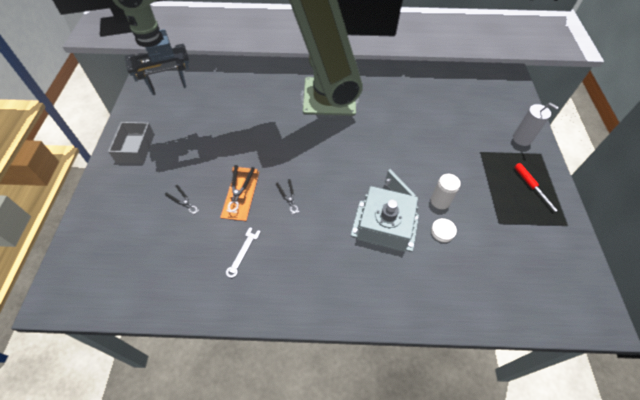

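The top view shows three pliers: small ones at (360,230) and (480,217), and a larger pair on the orange cradle at (417,228). The cradled pair fits because it is the largest and lies on the cradle. The unit is at (246,197) with its door open at lower left, and the can and pulley are at (170,236) and (183,194). I'll confirm in one enlarged crop.

```bash
python3 - <<'E'
import cv2,numpy as np
t=cv2.imread('pics/top0.png')
a=cv2.resize(t[150:275,195:295],None,fx=4,fy=4,interpolation=cv2.INTER_CUBIC)
b=cv2.resize(t[175:300,335:435],None,fx=4,fy=4,interpolation=cv2.INTER_CUBIC)
cv2.imwrite('pics/crop1.png',np.hstack([a,b]))
E
```

```text
(no output)
```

View pics/crop1.png

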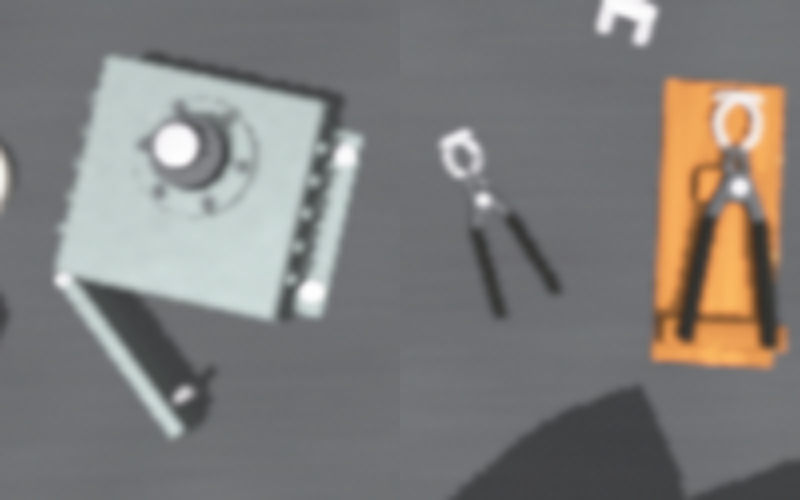

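The crop confirms it: the cradled pair is clearly the larger. The unit's top corners, the stub top at crop (176,145), and the door running from hinge (62,280) to free end (178,437) are all visible. Next I'll compute positions.

```bash
cat > h.py <<'E'
import numpy as np, cv2
from plant import read_state, eyes
def ray(name,px,z,st=None):
    m=eyes.camera_model(name); K=m['camera_matrix']
    if name=='wrist':
        B=np.eye(4);B[:3,:3]=st['tcp_rot'];B[:3,3]=st['eef_pos'];T=B@m['T_tool_cam']
    else: T=m['cam_to_world']
    d=T[:3,:3]@np.linalg.solve(K,[px[0],px[1],1.]); o=T[:3,3]
    return o+d*(z-o[2])/d[2]
E
python3 - <<'E'
from h import *
np.set_printoptions(precision=4,suppress=True)
A=lambda p:(p[0]/4+195-.4,p[1]/4+150-.4)
B=lambda p:((p[0]-400)/4+335-.4,p[1]/4+175-.4)
c=[ray('top',A(p),.09)[:2] for p in [(108,55),(330,98),(275,320),(60,277)]]
print('corners',*c); 
bl,br,fr,fl=c
print('depth',np.linalg.norm(bl-fl),np.linalg.norm(br-fr),'width',np.linalg.norm(bl-br),np.linalg.norm(fl-fr))
x=(bl-fl)+(br-fr); y=(fl-fr)+(bl-br)
print('yaw',np.arctan2(x[1],x[0]),np.arctan2(-y[0],y[1]),'center',np.mean(c,0))
st=ray('top',A((176,145)),.16); print('stub',st)
h=ray('top',A((62,280)),.082);f=ray('top',A((178,435)),.082); print('door',h,f,np.linalg.norm(h-f),np.arctan2(*(f-h)[1::-1]))
# pliers: cradle bars 35 high above base? guess z .05
for n,p in dict(pivot=(740,187),ring=(738,122),hl=(686,338),hr=(769,345)).items(): print(n,[ray('top',B(p),z) for z in(.035,.05)])
for p in [(668,80),(786,88),(773,366),(653,358)]: print('cr',ray('top',B(p),.006))
# scene checks
print('scene stub', ray('scene',(391,204),.16))
E
```

```text
corners [0.681  0.2383] [0.648  0.0906] [0.5014 0.1295] [0.5336 0.2709]
depth 0.15096072828751284 0.1516836478852451 width 0.1513710112748281 0.14492498292787284
yaw -0.2385547998776085 -0.22177265788500802 center [0.591  0.1823]
stub [0.6105 0.1801 0.16  ]
door [0.5319 0.2717 0.082 ] [0.4277 0.1957 0.082 ] 0.12898081111724752 -2.511373117819008
pivot [array([ 0.5129, -0.2985,  0.035 ]), array([ 0.5126, -0.2944,  0.05  ])]
ring [array([ 0.5583, -0.2994,  0.035 ]), array([ 0.5573, -0.2953,  0.05  ])]
hl [array([ 0.4099, -0.2558,  0.035 ]), array([ 0.4111, -0.2524,  0.05  ])]
hr [array([ 0.4036, -0.3129,  0.035 ]), array([ 0.4048, -0.3087,  0.05  ])]
cr [ 0.5917 -0.2584  0.006 ]
cr [ 0.5836 -0.3431  0.006 ]
cr [ 0.3865 -0.3232  0.006 ]
cr [ 0.3944 -0.2385  0.006 ]
scene stub [0.6134 0.1771 0.16  ]
```

>>> {"method": "send_rows", "body": {
  "plan": [-1,0,0,0,0,0,-0.1435,-1,0,0,0,0,0,-0.1435,-1,0,0,0,0,0,-0.1435,-1,0,0,0,0,0,-0.1435,-1,0,0,0,0,0,-0.1435,-1,0,0,0,0,0,-0.1435,-1,0,0,0,0,0,-0.1435,-1,0,0,0,0,0,-0.1435,-1,0,0,0,0,0,-0.1435,-1,0,0,0,0,0,-0.1435,-1,0,0,0,0,0,-0.1435,-1,0,0,0,0,0,-0.1435],
  "squeeze": 20
}}

```text
time: 1.6
eef_pos: [0.2221, -0.53, 0.2017]
tcp_rot: [[-0.593, 0.806, -0.0], [0.806, 0.593, 0.001], [0.001, 0.0, -1.0]]
contact_force: [0.9, -1.0, 0.1]
gripper_width: 0.0007
grip_force: 0.0
```

>>> {"method": "send_rows", "body": {
  "plan": [-1,0.097,0.1145,0,0,0,0,-1,0.097,0.1145,0,0,0,0,-1,0.097,0.1145,0,0,0,0,-1,0.097,0.1145,0,0,0,0,-1,0.097,0.1145,0,0,0,0,-1,0.097,0.1145,0,0,0,0,-1,0.097,0.1145,0,0,0,0,-1,0.097,0.1145,0,0,0,0,-1,0.097,0.1145,0,0,0,0,-1,0.097,0.1145,0,0,0,0,-1,0.097,0.1145,0,0,0,0,-1,0.097,0.1145,0,0,0,0,-1,0.097,0.1145,0,0,0,0,-1,0.097,0.1145,0,0,0,0,-1,0.097,0.1145,0,0,0,0,-1,0.097,0.1145,0,0,0,0,-1,0.097,0.1145,0,0,0,0,-1,0.097,0.1145,0,0,0,0]
}}

```text
time: 3.85
eef_pos: [0.4137, 0.2584, 0.2018]
tcp_rot: [[-0.589, 0.808, -0.0], [0.808, 0.589, -0.001], [-0.0, -0.001, -1.0]]
contact_force: [1.3, -0.1, 1.0]
gripper_width: 0.0004
grip_force: 0.0
```

```bash
python3 - <<'E'
from h import *
s=read_state(); print(s['time'],s['eef_pos'],s['tcp_rot'],s['joints'],s['gripper_width'])
cv2.imwrite('pics/w1.png',eyes.snapshot('wrist'))
E
```

```text
3.85 [0.41372218 0.25843898 0.20178613] [[-5.88886892e-01  8.08215367e-01 -3.84671358e-04]
 [ 8.08215419e-01  5.88886647e-01 -5.94504026e-04]
 [-2.53959463e-04 -6.60992951e-04 -9.99999749e-01]] [ 5.35008117e-01  1.82888023e-01  1.75447104e+00 -3.37662804e-04
  1.20486763e+00 -9.45518087e-02] 0.00035356068312694726
```

View pics/w1.png

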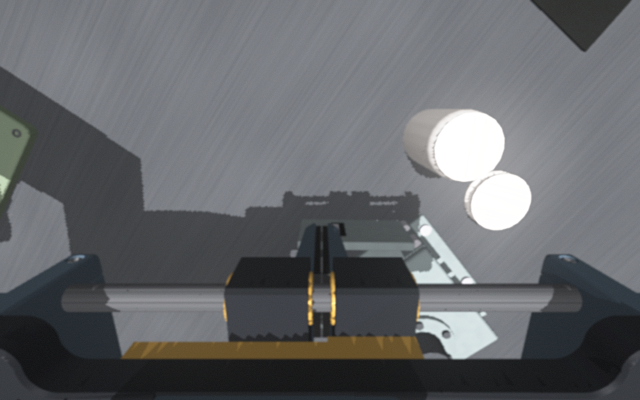

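The wrist view shows the door's top edge from (302,222) to (410,220), the hinge pin near (425,230), and the can and pulley at (467,145) and (498,200).

```bash
python3 - <<'E'
from h import *
s=read_state()
for n,p,z in [('free outer',(302,221),.082),('outer nr hinge',(408,219),.082),('hinge',(425,230),.085),('can',(467,145),.11),('FLcorner',(422,215),.09)]:
    print(n,ray('wrist',p,z,s))
E
```

```text
free outer [0.41644157 0.22845734 0.082     ]
outer nr hinge [0.50435039 0.29525366 0.082     ]
hinge [0.52530185 0.29679514 0.085     ]
can [0.48811223 0.3816767  0.11      ]
FLcorner [0.50929607 0.307768   0.09      ]
```

```bash
python3 - <<'E'
from h import *
s=read_state()
R=s['tcp_rot']
for n,p,z in [('free outer low',(302,221),.012),('hinge-end low',(408,219),.012)]:
    q=ray('wrist',p,z,s);print(n,q, q[:2]@[-.5885,.8085])
im=cv2.imread('pics/w1.png')
cv2.imwrite('pics/w1c.png',cv2.resize(im[195:365,270:510],None,fx=3.3,fy=3.3,interpolation=cv2.INTER_CUBIC))
E
```

```text
free outer low [0.42824081 0.20491404 0.012     ] -0.08634672029745967
hinge-end low [0.53655064 0.28721177 0.012     ] -0.08354933427445312
```

View pics/w1c.png

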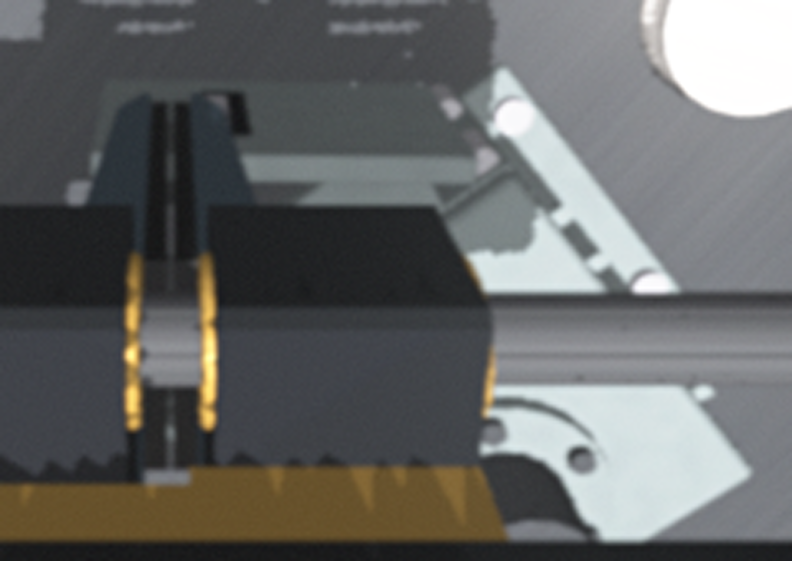

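The crop shows the door's outer face under the fingers. Its base line and the top view agree to a few millimetres, putting the face about 36 mm beyond the finger side. I'll descend, touch the door and swing it.

>>> {"method": "send_rows", "body": {
  "plan": [-1,0,0,0.114,0,0,0,-1,0,0,0.114,0,0,0,-1,0,0,0.114,0,0,0,-1,0,0,0.114,0,0,0,-1,0,0,0,0,0,0,-1,-0.035,0,0,0,0,0,-1,-0.035,0,0,0,0,0,-1,-0.035,0,0,0,0,0]
}}

```text
time: 4.9
eef_pos: [0.4336, 0.2311, 0.0664]
tcp_rot: [[-0.588, 0.809, 0.002], [0.809, 0.588, 0.001], [-0.001, 0.002, -1.0]]
contact_force: [0.2, -0.1, -0.3]
gripper_width: 0.0002
grip_force: 0.0
```

>>> {"method": "send_rows", "body": {
  "plan": [-1,-0.028,-0.006,0,0,0,-0.0764,-1,-0.028,-0.006,0,0,0,-0.0764,-1,-0.028,-0.006,0,0,0,-0.0764,-1,-0.028,-0.006,0,0,0,-0.0764,-1,-0.028,-0.006,0,0,0,-0.0764,-1,-0.028,-0.006,0,0,0,-0.0764]
}}

```text
time: 5.65
eef_pos: [0.4622, 0.1891, 0.0658]
tcp_rot: [[-0.896, 0.444, -0.0], [0.444, 0.896, -0.0], [0.0, -0.0, -1.0]]
contact_force: [-1.0, -0.1, 0.6]
gripper_width: 0.0004
grip_force: 0.4
```

```bash
python3 - <<'E'
from h import *
s=read_state(); print(s['time'],s['eef_pos'],s['contact_force'])
t=eyes.snapshot('top')
cv2.imwrite('pics/t2.png',cv2.resize(t[150:275,180:340],None,fx=4,fy=4,interpolation=cv2.INTER_CUBIC))
E
```

```text
5.65 [0.46220744 0.18905125 0.0658041 ] [-1.03432821 -0.11517108  0.64866157]
```

View pics/t2.png

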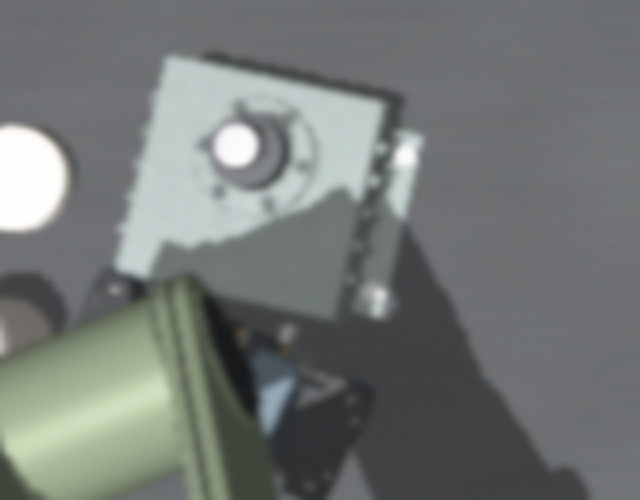

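The arm hides the door from above, so I'll continue on force feedback.

>>> {"method": "send_rows", "body": {
  "plan": [-1,-0.02,-0.003,0,0,0,-0.055,-1,-0.02,-0.003,0,0,0,-0.055,-1,-0.02,-0.003,0,0,0,-0.055]
}}

```text
time: 6.08
eef_pos: [0.4742, 0.1806, 0.0654]
tcp_rot: [[-0.958, 0.287, -0.008], [0.287, 0.958, 0.002], [0.008, -0.001, -1.0]]
contact_force: [-12.2, 7.6, 7.5]
gripper_width: 0.0006
grip_force: 7.1
```

>>> {"method": "send_rows", "body": {
  "plan": [-1,-0.01,0,0,0,0,-0.03,-1,-0.01,0,0,0,0,-0.03]
}}

```text
time: 6.32
eef_pos: [0.4793, 0.1779, 0.0653]
tcp_rot: [[-0.974, 0.225, -0.008], [0.225, 0.974, -0.001], [0.007, -0.003, -1.0]]
contact_force: [-4.6, -0.3, 2.0]
gripper_width: 0.0003
grip_force: 2.0
```

>>> {"method": "send_rows", "body": {
  "plan": [-1,-0.01,0,0,0,0,0,-1,0,0,0,0,0,0]
}}

```text
time: 6.58
eef_pos: [0.4826, 0.1776, 0.0652]
tcp_rot: [[-0.974, 0.227, -0.008], [0.227, 0.974, -0.001], [0.007, -0.002, -1.0]]
contact_force: [-7.9, 0.9, 4.5]
gripper_width: 0.0006
grip_force: 4.3
```

>>> {"method": "send_rows", "body": {
  "plan": [-1,-0.007,0,0,0,0,0,-1,0,0,0,0,0,0]
}}

```text
time: 6.82
eef_pos: [0.4827, 0.1775, 0.0652]
tcp_rot: [[-0.974, 0.227, -0.012], [0.227, 0.974, 0.0], [0.011, -0.003, -1.0]]
contact_force: [-12.3, 4.9, 7.7]
gripper_width: 0.0006
grip_force: 6.7
```

>>> {"method": "send_rows", "body": {
  "plan": [-1,-0.012,0,0,0,0,0,-1,0,0,0,0,0,0]
}}

```text
time: 7.08
eef_pos: [0.4828, 0.1774, 0.0651]
tcp_rot: [[-0.973, 0.228, -0.019], [0.228, 0.974, 0.001], [0.018, -0.003, -1.0]]
contact_force: [-20.5, 7.9, 13.6]
gripper_width: 0.0002
grip_force: 10.9
```

The face holds rigid at 22 N exactly where I predicted the shut position, so the door is seated. I'll back off, lift and turn toward the pliers, then check the door from above.

>>> {"method": "send_rows", "body": {
  "plan": [-1,0.05,0,0,0,0,0,-1,0.05,0,0,0,0,0,-1,0.05,0,0,0,0,0,-1,0,0,-0.12,0,0,0,-1,0,0,-0.12,0,0,0,-1,0,0,-0.12,0,0,0,-1,0,0,-0.12,0,0,0,-1,0,0,-0.12,0,0,0]
}}

```text
time: 8.07
eef_pos: [0.4474, 0.1869, 0.2466]
tcp_rot: [[-0.975, 0.224, 0.001], [0.224, 0.975, -0.0], [-0.001, 0.0, -1.0]]
contact_force: [0.5, -0.3, -0.0]
gripper_width: 0.0002
grip_force: 0.0
```

>>> {"method": "send_rows", "body": {
  "plan": [1,0,0,0,0,0,0.16,1,0,0,0,0,0,0.16,1,0,0,0,0,0,0.16,1,0,0,0,0,0,0.16,1,0,0,0,0,0,0.16,1,0,0,0,0,0,0.16,1,0,0,0,0,0,0.16,1,0,0,0,0,0,0.16,1,0,0,0,0,0,0.16,1,0,0,0,0,0,0.16,1,0,0,0,0,0,0.16,1,0,0,0,0,0,0.16,1,0,0,0,0,0,0.16,1,0,0,0,0,0,0.16,1,0,0,0,0,0,0.16,1,0,0,0,0,0,0.16,1,0,0,0,0,0,0.16,1,0,0,0,0,0,0.16]
}}

```text
time: 10.32
eef_pos: [0.4475, 0.1869, 0.2453]
tcp_rot: [[0.994, -0.106, 0.0], [-0.106, -0.994, -0.0], [0.0, 0.0, -1.0]]
contact_force: [0.4, 0.3, 0.1]
gripper_width: 0.0912
grip_force: 0.0
```

```bash
python3 - <<'E'
from h import *
s=read_state(); print(s['time'],s['eef_pos'],s['tcp_rot'],s['joints'],s['gripper_width'],s['contact_force'])
im=eyes.snapshot('wrist');cv2.imwrite('pics/w3.png',im)
E
```

```text
10.325 [0.44751835 0.18693545 0.24525486] [[ 9.94391621e-01 -1.05759673e-01  4.41891215e-04]
 [-1.05759625e-01 -9.94391716e-01 -1.31880979e-04]
 [ 4.53360653e-04  8.44070915e-05 -9.99999894e-01]] [ 3.72173908e-01  1.50296769e-01  1.68341647e+00 -2.93661367e-04
  1.30751575e+00  2.04900442e+00] 0.09123648413756122 [0.44292184 0.25769365 0.1051124 ]
```

View pics/w3.png

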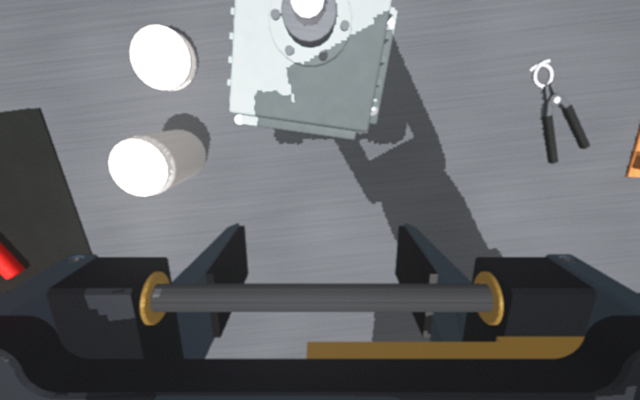

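The wrist view shows the door flush with the unit front, its edge running (240,120) to (370,135), so it is shut. The stub top is only just in view at (308,5). I'll shift forward to see it fully and measure it with a mask.

>>> {"method": "send_rows", "body": {
  "plan": [1,0.1,0,0,0,0,0,1,0.1,0,0,0,0,0,1,0,0,0,0,0,0]
}}

```text
time: 10.75
eef_pos: [0.5086, 0.1808, 0.2448]
tcp_rot: [[0.995, -0.099, 0.0], [-0.099, -0.995, -0.0], [0.0, 0.0, -1.0]]
contact_force: [-0.1, 0.1, -0.9]
gripper_width: 0.0911
grip_force: 0.0
```

```bash
cat > stub.py <<'E'
from h import *
def stub():
    s=read_state(); im=eyes.snapshot('wrist'); cv2.imwrite('pics/ws.png',im)
    m=(im.min(2)>225).astype(np.uint8)
    n,l,st,c=cv2.connectedComponentsWithStats(m)
    for i in range(1,n):
        if st[i,4]>80: print(st[i],c[i],ray('wrist',c[i],.16,s)[:2], 'ext', st[i,2]/308*(s['eef_pos'][2]+.175-.16))
    return s,im
E
python3 - <<'E'
from stub import *
s,im=stub(); print(s['eef_pos'])
E
```

```text
[626  19  14  27 165] [633.37575758  32.82424242] [ 0.62134691 -0.07328341] ext 0.01180800851022004
[ 236   23  108  168 5262] [267.71607754  90.14196123] [0.60805121 0.21493833] ext 0.0910903513645546
[302  48  20   9 105] [310.22857143  50.76190476] [0.63361885 0.17729036] ext 0.016868583586028624
[ 139   80   58   60 2742] [167.57986871 109.4726477 ] [0.60135052 0.29975955] ext 0.04891889239948302
[522 112  22  25 157] [533.01273885 122.53503185] [ 0.56064788 -0.00263459] ext 0.01855544194463149
[277 165  58  17 525] [310.67809524 172.30666667] [0.53699541 0.18754293] ext 0.04891889239948302
[ 119  196   57   52 2308] [147.18370884 221.4007799 ] [0.50623436 0.34258741] ext 0.04807546322018159
[0.50859189 0.18078492 0.24477619]
```

```bash
python3 - <<'E'
from h import *
s=read_state(); im=cv2.imread('pics/ws.png')
m=eyes.camera_model('wrist');B=np.eye(4);B[:3,:3]=s['tcp_rot'];B[:3,3]=s['eef_pos']
P=np.linalg.inv(B@m['T_tool_cam'])@[.611,.179,.16,1];p=m['camera_matrix']@P[:3];p=p[:2]/p[2];print(p,13*.308/P[2])
x,y=p.astype(int); c=im[y-45:y+45,x-60:x+60]
g=cv2.GaussianBlur(cv2.cvtColor(c,cv2.COLOR_BGR2GRAY),(3,3),0)
for q in (cv2.HoughCircles(g,cv2.HOUGH_GRADIENT,1,20,param1=120,param2=15,minRadius=12,maxRadius=20)[0][:4]):
    u=q[:2]+[x-60,y-45]; print(q,u,ray('wrist',u,.16,s)[:2])
cv2.imwrite('pics/wsc.png',cv2.resize(c,None,fx=5,fy=5,interpolation=cv2.INTER_CUBIC))
E
```

```text
[311.07568173  79.76787751] 16.108590694941704
[57.5 50.5 15.5] [308.5  84.5] [0.60765139 0.18146505]
```

View pics/wsc.png

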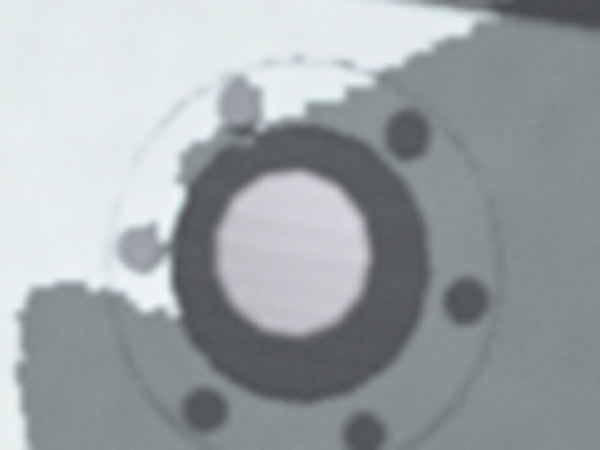

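The crop shows the bright stub top centred at about (309,84) in the full frame, giving (0.608, 0.181). That agrees with the other views to 2–3 mm. Now to the pliers.

>>> {"method": "send_rows", "body": {
  "plan": [1,-0.006,0.1315,0.0125,0,0,0,1,-0.006,0.1315,0.0125,0,0,0,1,-0.006,0.1315,0.0125,0,0,0,1,-0.006,0.1315,0.0125,0,0,0,1,-0.006,0.1315,0.0125,0,0,0,1,-0.006,0.1315,0.0125,0,0,0,1,-0.006,0.1315,0.0125,0,0,0,1,-0.006,0.1315,0.0125,0,0,0,1,-0.006,0.1315,0.0125,0,0,0,1,-0.006,0.1315,0.0125,0,0,0,1,-0.006,0.1315,0.0125,0,0,0,1,-0.006,0.1315,0.0125,0,0,0,1,0,0,0,0,0,0]
}}

```text
time: 12.42
eef_pos: [0.4375, -0.2889, 0.2001]
tcp_rot: [[0.995, -0.102, -0.001], [-0.102, -0.995, 0.0], [-0.001, -0.0, -1.0]]
contact_force: [0.4, 0.1, 0.2]
gripper_width: 0.0912
grip_force: 0.0
```

```bash
python3 - <<'E'
from h import *
s=read_state(); print(s['time'],s['eef_pos'],s['tcp_rot'])
im=eyes.snapshot('wrist');cv2.imwrite('pics/w4.png',im)
E
```

```text
12.425 [ 0.43749921 -0.28886102  0.20007149] [[ 9.94777135e-01 -1.02068150e-01 -7.38175676e-04]
 [-1.02068009e-01 -9.94777398e-01  2.25214526e-04]
 [-7.57307708e-04 -1.48694139e-04 -9.99999702e-01]]
```

View pics/w4.png

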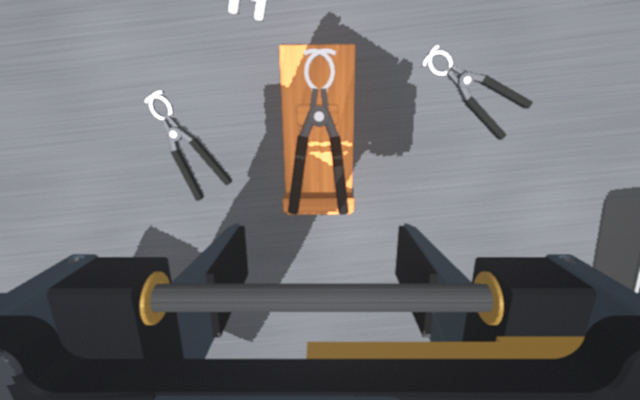

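The wrist view shows the target pliers' pivot screw at (319,117), ring centre at (319,70) and handle ends at (294,208) and (343,208). The gripper is aligned with the pliers' axis.

```bash
python3 - <<'E'
from h import *
s=read_state(); np.set_printoptions(precision=4,suppress=True)
im=cv2.imread('pics/w4.png')[100:135,300:340]; m=(im.min(2)>190).astype(np.uint8)
n,l,st,c=cv2.connectedComponentsWithStats(m); print([(st[i],c[i]+[300,100]) for i in range(1,n) if st[i,4]>8])
R=s['tcp_rot'];t=s['eef_pos']
for z in(.035,.045,.055):
    p=ray('wrist',(319,117),z,s); print(z,'pivot',p,'top',ray('top',(419.6,221.35),z),'tool',R.T@(p-t))
    r=ray('wrist',(319,70),z-.016,s); print(' ring',r,np.linalg.norm((p-r)[:2]))
for p in((294,209),(343,209),(319,105)): print(R.T@(ray('wrist',p,.045,s)-t))
E
```

```text
[(array([15, 12,  9,  9, 63], dtype=int32), array([318.6984, 116.0635]))]
0.035 pivot [ 0.5098 -0.292   0.035 ] top [ 0.5129 -0.2985  0.035 ] tool [ 0.0722 -0.0027  0.1652]
 ring [ 0.5585 -0.2969  0.019 ] 0.04893328686645075
0.045 pivot [ 0.5101 -0.2921  0.045 ] top [ 0.5127 -0.2958  0.045 ] tool [ 0.0725 -0.0027  0.1552]
 ring [ 0.5574 -0.2969  0.029 ] 0.04757208404832644
0.055 pivot [ 0.5103 -0.2922  0.055 ] top [ 0.5125 -0.293   0.055 ] tool [ 0.0728 -0.0026  0.1452]
 ring [ 0.5563 -0.2968  0.039 ] 0.04621088150818297
[-0.0297 -0.0317  0.1553]
[-0.0297  0.0248  0.1552]
[ 0.0846 -0.0026  0.1552]
```

>>> {"method": "send_rows", "body": {
  "plan": [1,0.069,-0.01,0,0,0,0,1,0,0,0.11,0,0,0,1,0,0,0.11,0,0,0,1,0,0,0.11,0,0,0,1,0,0,0.11,0,0,0,1,0,0,0.083,0,0,0,1,0,0,0,0,0,0]
}}

```text
time: 13.35
eef_pos: [0.4598, -0.285, 0.0419]
tcp_rot: [[0.995, -0.098, -0.003], [-0.098, -0.995, 0.002], [-0.003, -0.002, -1.0]]
contact_force: [0.4, -0.9, -0.0]
gripper_width: 0.0913
grip_force: 0.0
```

>>> {"method": "send_rows", "body": {
  "plan": [-1,0,0,0,0,0,0,-1,0,0,0,0,0,0,-1,0,0,0,0,0,0,-1,0,0,0,0,0,0,-1,0,0,0,0,0,0,-1,0,0,0,0,0,0,-1,0,0,0,0,0,0,-1,0,0,0,0,0,0],
  "squeeze": 38
}}

```text
time: 14.35
eef_pos: [0.4595, -0.2871, 0.0434]
tcp_rot: [[0.995, -0.1, -0.0], [-0.1, -0.995, -0.0], [-0.0, 0.0, -1.0]]
contact_force: [-0.2, 0.1, -0.1]
gripper_width: 0.0142
grip_force: 0.0
```

Width is 14 mm with no grip force, so the handles aren't between the pads. I'll look before moving, with both views in one picture.

```bash
python3 - <<'E'
from h import *
w=eyes.snapshot('wrist');sc=eyes.snapshot('scene');t=eyes.snapshot('top')
for n,i in(('w5',w),('s5',sc),('t5',t)): cv2.imwrite(f'pics/{n}.png',i)
a=cv2.resize(w[0:300,160:560],(400,300))
b=cv2.resize(sc[140:260,160:320],(400,300),interpolation=cv2.INTER_CUBIC)
c=cv2.resize(t[175:295,335:495],(400,300),interpolation=cv2.INTER_CUBIC)
d=cv2.resize(w[0:150,240:440],(400,300),interpolation=cv2.INTER_CUBIC)
cv2.imwrite('pics/c5.png',np.vstack([np.hstack([a,b]),np.hstack([c,d])]))
s=read_state();print(s['gripper_width'],s['grip_force'])
E
```

```text
0.0021860555413160737 0.0
```

View pics/c5.png

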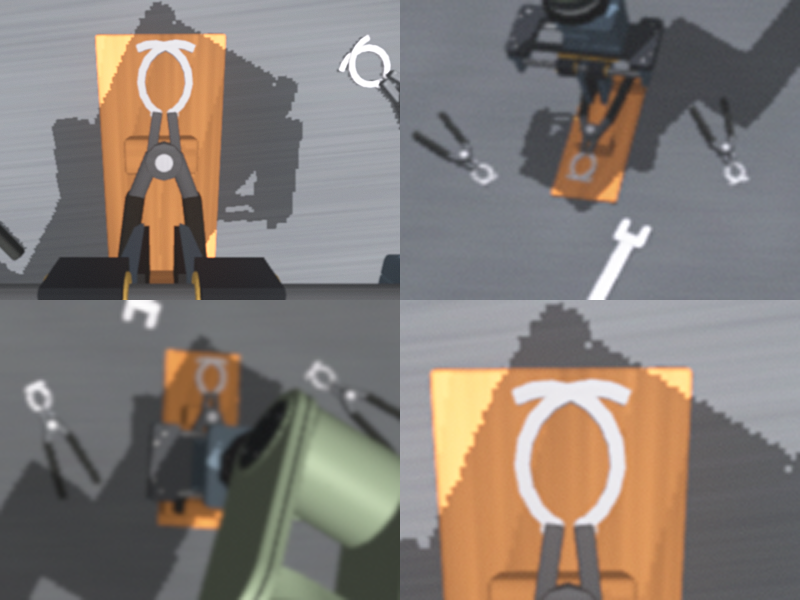

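The picture shows the pliers undisturbed, with the fingers shut inside the handles' line. They probably passed over the handles, so I'll triangulate the pivot height from the two wrist views.

```bash
python3 - <<'E'
from h import *
from scipy.optimize import least_squares
s2=read_state(); np.set_printoptions(precision=4,suppress=True)
s1=dict(eef_pos=np.array([0.43749921,-0.28886102,0.20007149]),tcp_rot=np.array([[.994777,-.102068,-.000738],[-.102068,-.994777,.000225],[-.000757,-.000149,-1]]))
print(s2['eef_pos'],s2['time'])
def blob(f,x0,x1,y0,y1,th=185):
    im=cv2.imread(f)[y0:y1,x0:x1]; m=(im.min(2)>th).astype(np.uint8)
    n,l,st,c=cv2.connectedComponentsWithStats(m); i=1+st[1:,4].argmax(); return c[i]+[x0,y0],st[i]
a,_=blob('pics/w4.png',305,333,104,130); b,sb=blob('pics/w5.png',310,338,145,178,150); print(a,b,sb)
def line(px,s):
    p,q=ray('wrist',px,0,s),ray('wrist',px,.1,s); return p,(q-p)/np.linalg.norm(q-p)
def tri(px):
    A=sum(np.eye(3)-np.outer(d,d) for (p,d) in px); B=sum((np.eye(3)-np.outer(d,d))@p for (p,d) in px)
    return np.linalg.solve(A,B)
P=tri([line(a,s1),line(b,s2)]); print('screw',P)
for dy in(-1,1): print(tri([line(a+[0,dy],s1),line(b,s2)]))
# ring bounding boxes
for f,box in(('pics/w4.png',(300,340,44,92)),('pics/w5.png',(280,370,30,115))):
    print('ring',blob(f,*box,170))
for z in(.02,.03,.04,.05,.06):print(z,ray('wrist',a,z,s1)[:2],ray('wrist',b,z,s2)[:2],ray('top',(419.6,221.35),z)[:2])
E
```

```text
[ 0.4596 -0.287   0.0434] 14.5
[318.8806 116.    ] [323.6437 162.5211] [  5   9  18  18 261]
screw [ 0.5109 -0.2935  0.0489]
[ 0.512  -0.2936  0.0555]
[ 0.5097 -0.2933  0.0419]
ring (array([319.0972,  64.0694]), array([  3,   5,  33,  40, 504], dtype=int32))
ring (array([324.8945,  68.8493]), array([  16,   10,   59,   75, 1659], dtype=int32))
0.02 [ 0.5102 -0.2933] [ 0.506 -0.293] [ 0.5132 -0.3025]
0.03 [ 0.5104 -0.2934] [ 0.5077 -0.2931] [ 0.513  -0.2998]
0.04 [ 0.5107 -0.2935] [ 0.5094 -0.2932] [ 0.5128 -0.2971]
0.05 [ 0.5109 -0.2936] [ 0.5111 -0.2933] [ 0.5126 -0.2944]
0.06 [ 0.5112 -0.2937] [ 0.5128 -0.2934] [ 0.5124 -0.2917]
```

Pivot height is about 0.049 m, with roughly 1 cm of uncertainty, and closing met no resistance. The handles must therefore be lower than estimated. I'll lift clear, open, go down in small steps watching force, and close again.

>>> {"method": "send_rows", "body": {
  "plan": [-1,0,0,-0.1,0,0,0,-1,0,0,-0.1,0,0,0,1,0,0,0,0,0,0,1,0,0,0,0,0,0,1,0,0,0,0,0,0,1,0,0,0,0,0,0,1,0,0,0,0,0,0,1,0,0,0,0,0,0,1,0,0,0,0,0,0,1,0,0,0,0,0,0,1,0,0,0,0,0,0,1,0,0,0,0,0,0]
}}

```text
time: 16.0
eef_pos: [0.4596, -0.287, 0.1035]
tcp_rot: [[0.995, -0.1, 0.0], [-0.1, -0.995, -0.0], [0.0, 0.0, -1.0]]
contact_force: [0.2, 0.5, -0.0]
gripper_width: 0.091
grip_force: 0.0
```

```bash
python3 - <<'E'
from h import *
s=read_state(); np.set_printoptions(precision=4,suppress=True); R=s['tcp_rot'];t=s['eef_pos']
im=eyes.snapshot('wrist');cv2.imwrite('pics/w6.png',im)
print(s['time'],t,s['gripper_width'],s['contact_force'])
m=(im.min(2)>185).astype(np.uint8); n,l,st,c=cv2.connectedComponentsWithStats(m)
for i in range(1,n):
    if 30<st[i,4]<3000 and 250<c[i][0]<390: print('white',st[i],c[i])
# dark handles: spans per row in the column band near the cradle
d=(im.max(2)<75)
for v in range(120,250,8):
    r=np.flatnonzero(np.diff(np.r_[0,d[v,240:410].astype(int),0])); print(v,[(int(a)+240,int(b)+240) for a,b in r.reshape(-1,2) if b-a>5])
E
```

```text
16.0 [ 0.4596 -0.287   0.1035] 0.09102258335113718 [ 0.2452  0.4915 -0.0023]
white [303  57  44  55 872] [324.2007  78.2982]
white [317 143  13  13 127] [323.1654 149.1654]
120 []
128 []
136 []
144 []
152 []
160 []
168 []
176 [(295, 307), (341, 351)]
184 [(294, 307), (339, 352)]
192 [(293, 305), (340, 353)]
200 [(292, 304)]
208 [(291, 303), (342, 354)]
216 [(290, 302), (343, 355)]
224 [(289, 301), (344, 356)]
232 [(240, 246), (288, 300), (345, 356), (399, 410)]
240 [(240, 246), (286, 299), (345, 358), (398, 410)]
248 [(240, 247), (285, 298), (346, 356), (398, 410)]
```

>>> {"method": "send_rows", "body": {
  "plan": [1,0,0,0.08,0,0,0,1,0,0,0.08,0,0,0,1,0,0,0.05,0,0,0,1,0,0,0.04,0,0,0,1,0,0,0,0,0,0]
}}

```text
time: 16.68
eef_pos: [0.4593, -0.2868, 0.0278]
tcp_rot: [[0.995, -0.1, -0.001], [-0.1, -0.995, 0.001], [-0.001, -0.001, -1.0]]
contact_force: [-0.4, 0.5, -0.5]
gripper_width: 0.0913
grip_force: 0.0
```

>>> {"method": "send_rows", "body": {
  "plan": [-1,0,0,0,0,0,0,-1,0,0,0,0,0,0,-1,0,0,0,0,0,0,-1,0,0,0,0,0,0,-1,0,0,0,0,0,0,-1,0,0,0,0,0,0],
  "squeeze": 38
}}

```text
time: 17.42
eef_pos: [0.4594, -0.2875, 0.0289]
tcp_rot: [[0.995, -0.1, 0.0], [-0.1, -0.995, -0.001], [0.0, 0.001, -1.0]]
contact_force: [-2.8, -1.4, 4.7]
gripper_width: 0.0383
grip_force: 37.9
```

The handles are now gripped: 38 N and 38 mm opening, near the stop. I'll lift a little and check weight and pose.

>>> {"method": "send_rows", "body": {
  "plan": [-1,0,0,-0.02,0,0,0,-1,0,0,-0.04,0,0,0,-1,0,0,-0.08,0,0,0,-1,0,0,-0.08,0,0,0,-1,0,0,0,0,0,0,-1,0,0,0,0,0,0]
}}

```text
time: 18.18
eef_pos: [0.459, -0.2866, 0.0938]
tcp_rot: [[0.995, -0.1, -0.001], [-0.1, -0.995, 0.001], [-0.001, -0.001, -1.0]]
contact_force: [-0.0, 0.4, -2.4]
gripper_width: 0.0383
grip_force: 37.9
```

```bash
cat > ring.py <<'E'
from h import *
def ringpix(im,box=(250,400,20,150),th=170):
    x0,x1,y0,y1=box; c=im[y0:y1,x0:x1]; m=(c.min(2)>th).astype(np.uint8)
    n,l,st,ce=cv2.connectedComponentsWithStats(m)
    for i in range(1,n):
        if st[i,4]>100:
            k,_=cv2.findContours((l==i).astype(np.uint8),cv2.RETR_CCOMP,cv2.CHAIN_APPROX_NONE)
            print('blob',st[i]+[x0,y0,0,0,0],ce[i]+[x0,y0],[np.round(np.r_[cv2.fitEllipse(q)[0],cv2.fitEllipse(q)[1]]+[x0,y0,0,0],1) for q in k if len(q)>20])
E
python3 - <<'E'
from ring import *
s=read_state(); np.set_printoptions(precision=4,suppress=True)
print(s['time'],s['eef_pos'],s['contact_force'],s['moment'],s['gripper_width'],s['grip_force'])
im=eyes.snapshot('wrist');cv2.imwrite('pics/w7.png',im); ringpix(im)
d=(im.max(2)<75)
for v in range(140,250,12):
    r=np.flatnonzero(np.diff(np.r_[0,d[v,240:410].astype(int),0])); print(v,[(int(a)+240,int(b)+240) for a,b in r.reshape(-1,2) if b-a>5])
E
```

```text
18.175 [ 0.459  -0.2866  0.0938] [-0.0265  0.3885 -2.4411] [0.0535 0.0939 0.0314] 0.03828566384788684 37.852349281311035
blob [ 281   25   86   85 1944] [322.714   62.1862] [array([322.9,  68.9,  79.9,  83.7])]
140 []
152 []
164 []
176 []
188 []
200 []
212 [(288, 308), (336, 356)]
224 [(289, 308), (336, 355)]
236 [(279, 308), (336, 364)]
248 [(275, 309), (334, 368)]
```

Lifted. Weight is 2.4 N, the ring is round in view (about 80×84 px) and it sits about 101 mm ahead. I'll carry it above the stub, stopping high.

>>> {"method": "send_rows", "body": {
  "plan": [-1,0,0,-0.08,0,0,0,-1,0,0,-0.12,0,0,0,-1,0,0,-0.12,0,0,0,-1,0,0,-0.08,0,0,0,-1,0,-0.06,0,0,0,0,-1,0,-0.11,0,0,0,0,-1,0,-0.14,0,0,0,0,-1,0,-0.14,0,0,0,0,-1,0,-0.14,0,0,0,0,-1,0,-0.14,0,0,0,0,-1,0,-0.14,0,0,0,0,-1,0,-0.14,0,0,0,0,-1,0,-0.14,0,0,0,0,-1,0,-0.14,0,0,0,0,-1,0,-0.14,0,0,0,0,-1,0,-0.11,0,0,0,0,-1,0,-0.06,0,0,0,0,-1,0,0,0,0,0,0]
}}

```text
time: 20.48
eef_pos: [0.5066, 0.1912, 0.213]
tcp_rot: [[0.995, -0.098, -0.003], [-0.098, -0.995, -0.001], [-0.002, 0.002, -1.0]]
contact_force: [-0.3, -0.4, -2.9]
gripper_width: 0.0383
grip_force: 37.9
```

```bash
python3 - <<'E'
from ring import *
s=read_state(); np.set_printoptions(precision=4,suppress=True)
print(s['time'],s['eef_pos'],s['tcp_rot'],s['contact_force'],s['gripper_width'],s['grip_force'])
im=eyes.snapshot('wrist');cv2.imwrite('pics/w8.png',im)
m=eyes.camera_model('wrist');B=np.eye(4);B[:3,:3]=s['tcp_rot'];B[:3,3]=s['eef_pos'];T=B@m['T_tool_cam']
P=np.linalg.inv(T)@[.609,.18,.16,1];p=m['camera_matrix']@P[:3];p=p[:2]/p[2];print('stub px',p,13*.308/P[2])
hsv=cv2.cvtColor(im,cv2.COLOR_BGR2HSV)
for v in range(20,125,6): print(v,' '.join(f'{g:3d}' for g in cv2.cvtColor(im,cv2.COLOR_BGR2GRAY)[v,270:376:4]))
E
```

```text
20.475 [0.5066 0.1912 0.213 ] [[ 0.9952 -0.0981 -0.0026]
 [-0.0981 -0.9952 -0.0013]
 [-0.0024  0.0015 -1.    ]] [-0.2564 -0.4081 -2.8727] 0.03827411059588165 37.85253882408142
stub px [323.0631  76.3011] 18.358469216839453
20 239 239 239 239 238 237 238 237 238 238 239 238 240 240 236 230 215 198 160 149 139 140 142 142 139 123  84
26 240 239 239 238 238 239 239 239 239 238 243 254 255 255 255 255 249 234 239 238 239 240 238 235 226 135 124
32 240 240 239 238 239 240 240 241 255 255 255 255 255 255 255 255 255 250 255 255 238 229 192 150 150 150 150
38 240 240 240 239 239 241 255 255 255 255 175 157 172 242 241 241 227 241 255 255 255 249 153 152 150 151 150
44 242 241 241 240 240 255 255 255 195 169 102 193 242 241 243 243 235 160 158 181 255 219 188 151 151 152 151
50 240 240 240 239 255 255 255 240 244 171 109 166 172 160 151 108 149 161 104 103 115 220 220 183 155 152 150
56 240 240 239 243 255 255 238 243 193 111 175 108 109 112 107 107 107 108  94 104 156 146 222 219 154 155 152
62 241 240 241 254 255 254 155 163 133 110 166 221 223 223 226 227 140 104 104 123 162 160 211 222 1
[... 424 characters left out ...]
01 125 153 219 202 143 150 149
92 242 242 238 236 178 210 205  98 101 100 104 189 209 213 210 180  98  99 100  99 154 220 218 138 145 147 149
98 171 243 243 239 201 170 210 209 110  99  97  99  96  99 100  99  98  98  96 163 217 218 154 140 147 148 149
104 153 165 243 238 245 155 159 208 210 209 169  95  97  99  97  99 111 194 216 216 209 154 147 148 149 150 148
110 152 153 149 148 144 152 142  94 117  97  95 114 108  96 114 142  84  93  92 163 155 149 148 150 150 149 149
116 151 153 149 150 153 151 137  97  89  93  94 133 151 154 155 126  84  94  90 150 133 147 149 149 148 148 148
122 150 150 151 148 152 151 150 146 106  92  94 130 151 154 154 147  84  92  90 145 148 147 147 147 144 148 151
```

The stub is visible inside the ring, with the stub top near (322,77) and the ring centre near (323,67). At their own depths that puts them within about 1 mm of each other. I'll go lower and measure precisely.

>>> {"method": "send_rows", "body": {
  "plan": [-1,0,0,0.04,0,0,0,-1,0,0,0.037,0,0,0,-1,0,0,0,0,0,0,-1,0,0,0,0,0,0]
}}

```text
time: 21.02
eef_pos: [0.5077, 0.1902, 0.1914]
tcp_rot: [[0.995, -0.101, 0.0], [-0.101, -0.995, -0.0], [0.0, 0.0, -1.0]]
contact_force: [-0.4, 0.3, -2.2]
gripper_width: 0.0382
grip_force: 37.9
```

```bash
python3 - <<'E'
from ring import *
s=read_state(); np.set_printoptions(precision=4,suppress=True)
print(s['time'],s['eef_pos'],s['contact_force'])
im=eyes.snapshot('wrist');cv2.imwrite('pics/w9.png',im)
w8=cv2.imread('pics/w8.png')
m=eyes.camera_model('wrist');Tc=m['T_tool_cam'];K=m['camera_matrix']
for nm,I,z in(('w8',w8,.213),('w9',im,s['eef_pos'][2])):
    g=cv2.cvtColor(I,cv2.COLOR_BGR2GRAY)
    mk=((g>185)&(g<235)).astype(np.uint8); mk[:,:290]=0;mk[:,356:]=0;mk[:50]=0;mk[110:]=0
    n,l,st,c=cv2.connectedComponentsWithStats(mk)
    i=l[77,322]; k=max(cv2.findContours((l==i).astype(np.uint8),cv2.RETR_EXTERNAL,cv2.CHAIN_APPROX_NONE)[0],key=len)
    e=cv2.fitEllipse(k); print(nm,st[i],'stub',np.round(np.r_[e[0],e[1]],1))
    d=Tc[:3,:3]@np.linalg.solve(K,[*e[0],1]);h=z-.16; t=(h-Tc[2,3])/d[2]; print('  stub in tool',Tc[:3,3]+d*t)
# static features = held things: agreement between the two frames gives the ring
g8=cv2.cvtColor(w8,cv2.COLOR_BGR2GRAY);g9=cv2.cvtColor(im,cv2.COLOR_BGR2GRAY)
w7=cv2.imread('pics/w7.png'); g7=cv2.cvtColor(w7,cv2.COLOR_BGR2GRAY)
print('w7 rows (ring over bench/cradle)')
for v in (30,50,60,66,72,80,90): 
    r=np.flatnonzero(np.diff(np.r_[0,(g7[v,265:385]>185).astype(int),0])).reshape(-1,2)+265; print(v,r.tolist())
for u in (300,312,318,323,328,334,346):
    r=np.flatnonzero(np.diff(np.r_[0,(g7[5:125,u]>185).astype(int),0])).reshape(-1,2)+5; print('col',u,r.tolist())
E
```

```text
21.025 [0.5077 0.1902 0.1914] [-0.3845  0.3333 -2.2412]
w8 [305  58  34  37 962] stub [321.8  75.9  32.6  35.8]
  stub in tool [0.1035 0.0001 0.053 ]
w9 [ 302   55   38   41 1095] stub [320.5  76.   35.7  38.2]
  stub in tool [ 0.1014 -0.0008  0.0314]
w7 rows (ring over bench/cradle)
30 [[303, 343]]
50 [[268, 296], [352, 363]]
60 [[269, 291], [356, 366]]
66 [[269, 290], [358, 367]]
72 [[269, 290], [358, 367]]
80 [[270, 291], [357, 366]]
90 [[270, 277], [286, 295], [352, 362]]
col 300 [[32, 44], [98, 109]]
col 312 [[27, 37], [105, 107]]
col 318 [[26, 35]]
col 323 [[25, 35]]
col 328 [[26, 35]]
col 334 [[27, 36], [105, 108]]
col 346 [[32, 43], [98, 110]]
```

The ring geometry in view fits: inner and outer radii give a ring at tool (100.3, 0.4, about −9 mm), which matches the nominal 100.5 mm ahead. The stub sits at (101.5, −0.6). I'll correct by about 1 mm and descend with force checks.

>>> {"method": "send_rows", "body": {
  "plan": [-1,0.005,-0.0035,0,0,0,0,-1,0,0,0.03,0,0,0,-1,0,0,0.03,0,0,0,-1,0,0,0.03,0,0,0,-1,0,0,0.03,0,0,0,-1,0,0,0,0,0,0]
}}

```text
time: 21.82
eef_pos: [0.5086, 0.1912, 0.1543]
tcp_rot: [[0.995, -0.1, -0.002], [-0.1, -0.995, -0.001], [-0.002, 0.001, -1.0]]
contact_force: [-0.8, 0.4, -2.5]
gripper_width: 0.0385
grip_force: 37.9
```

```bash
cat > rel.py <<'E'
from ring import *
s=read_state(); np.set_printoptions(precision=4,suppress=True)
print(s['time'],s['eef_pos'],s['contact_force'],s['moment'])
I=eyes.snapshot('wrist');cv2.imwrite('pics/wr%d.png'%(s['time']*100),I)
g=cv2.cvtColor(I,cv2.COLOR_BGR2GRAY)
for v in (56,62,68,74,80,86,92): print(v,' '.join(f'{q:3d}' for q in g[v,274:374:3]))
print('cols')
for u in (311,317,323,329,335): print(u,' '.join(f'{q:3d}' for q in g[20:116:3,u]))
E
python3 rel.py
```

```text
21.825 [0.5086 0.1912 0.1543] [-0.7519  0.4096 -2.4679] [0.0161 0.0617 0.0185]
56 242 242 242 253 255 255 244 107 143 191 255 255 255 255 255 255 251 252 236 228 226 227 216 129 108 111 108 162 225 224 183 162 160 153
62 244 245 246 255 255 255 113 119 191 255 255 255 255 243 226 227 223 222 224 225 226 227 228 214 112 112 111 113 215 224 216 158 159 152
68 176 172 183 255 255 255 106 109 147 217 222 219 217 218 223 224 227 227 226 226 224 224 224 222 137 109 108 106 180 224 220 163 157 154
74 105 104 146 255 255 255 106 108 130 211 213 214 214 216 217 217 218 218 218 219 218 218 220 211 120 107 105 106 188 222 219 157 156 156
80 157 148 160 202 212 203 106 109 107 158 212 213 213 214 215 213 215 216 217 217 221 220 220 172 107 110 110 110 214 222 212 127 141 156
86 157 157 159 166 212 214 174 104 106 105 155 204 208 210 213 213 217 218 219 218 221 213 137 106 108 107 105 196 222 219 111 101  99 116
92 154 156 155 155 182 211 212 187 105 105 104 104 124 187 204 210 213 213 204 177 129 101 103 101 100 103 197 220 220 171 102 104 120 149
cols
311 235 244 246 255 255 255 137 172 176 241 255 255 255 255 253 242 216 212 216 212 213 214 207 207 143 104 101 101 147 143  96  95
317 240 242 255 255 255 226 143 173 192 255 255 255 255 255 226 222 222 217 216 216 214 215 212 211 207 122 102 101 103 100  99  91
323 237 241 255 255 255 186 178 163 238 255 255 255 251 226 222 223 226 218 218 220 215 218 217 211 213 149 104 101 101  98  97  92
329 236 241 255 255 255 232 175 156 148 255 255 255 231 228 225 224 225 222 218 219 217 217 218 213 198 110 103  98 101 102  98  95
335 227 241 231 255 255 255 169 180 137 161 244 226 226 227 227 223 225 223 218 219 220 218 219 199 118 104 103 101 138 158  93  94
```

The stub is well inside the ring, with gaps of about 9 and 13 px. I'll trim by 0.7 mm and continue down.

>>> {"method": "send_rows", "body": {
  "plan": [-1,0.002,-0.0025,0,0,0,0,-1,0,0,0.02,0,0,0,-1,0,0,0.02,0,0,0,-1,0,0,0,0,0,0]
}}

```text
time: 22.38
eef_pos: [0.5093, 0.1919, 0.1426]
tcp_rot: [[0.995, -0.1, -0.002], [-0.1, -0.995, -0.001], [-0.001, 0.001, -1.0]]
contact_force: [-0.6, 0.4, -2.2]
gripper_width: 0.0383
grip_force: 37.9
```

>>> {"method": "send_rows", "body": {
  "plan": [-1,0,0,0.015,0,0,0,-1,0,0,0.015,0,0,0,-1,0,0,0,0,0,0]
}}

```text
time: 22.75
eef_pos: [0.5095, 0.192, 0.1338]
tcp_rot: [[0.995, -0.1, -0.001], [-0.1, -0.995, -0.0], [-0.001, 0.001, -1.0]]
contact_force: [0.4, -0.5, -1.9]
gripper_width: 0.0384
grip_force: 37.9
```

```bash
python3 rel.py
```

```text
22.75 [0.5095 0.192  0.1338] [ 0.4211 -0.4957 -1.8747] [0.0122 0.0174 0.0279]
56 243 244 243 253 255 255 243 166 191 255 255 255 255 255 255 255 255 255 253 232 233 229 228 228 229 170 114 164 226 226 184 164 164 162
62 239 211 247 255 255 255 168 177 249 255 255 255 255 255 254 237 230 229 225 227 225 225 225 224 224 198 112 115 218 225 219 161 162 160
68 179 175 235 255 255 255 145 185 253 255 250 249 225 224 219 219 221 223 223 224 223 226 226 226 227 217 124 110 182 226 221 165 159 158
74 114 105 216 255 255 244 108 111 162 218 212 212 214 218 219 221 222 222 223 221 222 220 220 221 218 168 108 108 190 224 220 156 161 159
80 159 161 158 210 224 205 107 110 109 160 213 214 215 217 218 218 218 218 218 218 220 219 220 223 206 116 110 113 216 224 214 155 120 104
86 158 159 160 153 212 216 178 106 109 108 146 200 209 209 213 214 215 217 219 219 221 222 217 158 106 106 105 200 222 220 148  97 103 104
92 156 156 156 157 166 214 214 189 105 108 107 107 118 176 204 209 213 214 214 204 178 134 103 105 103 103 198 223 222 149 158 136  94 104
cols
311 240 219 231 255 255 255 161 234 255 255 255 255 255 255 255 255 224 217 215 214 215 214 209 205 136 107 105 101 149 145  96  96
317 242 242 255 255 255 217 226 255 255 255 255 255 255 255 251 225 218 219 219 215 218 217 213 213 205 122 105 102 103 103 100  99
323 242 242 255 255 255 168 254 255 255 255 255 255 255 255 230 226 220 220 221 219 217 219 215 212 214 151 108 104 104 101  99 100
329 241 242 255 255 255 231 252 255 255 255 255 255 238 225 225 228 223 220 221 221 219 221 219 214 213 138 107 101 104 101 100  98
335 242 242 246 255 255 255 134 255 255 255 255 255 231 225 225 227 225 220 220 222 220 220 221 215 162 106 106 103 139 165  96  97
```

Centred on the stub, with no lateral force. I'll take small steps to touch.

>>> {"method": "send_rows", "body": {
  "plan": [-1,0,0,0.008,0,0,0,-1,0,0,0.006,0,0,0,-1,0,0,0,0,0,0]
}}

```text
time: 23.18
eef_pos: [0.5097, 0.1921, 0.13]
tcp_rot: [[0.995, -0.1, -0.0], [-0.1, -0.995, -0.0], [-0.0, 0.0, -1.0]]
contact_force: [0.2, -0.4, -1.3]
gripper_width: 0.0381
grip_force: 37.9
```

>>> {"method": "send_rows", "body": {
  "plan": [-1,0,0,0.005,0,0,0,-1,0,0,0,0,0,0]
}}

```text
time: 23.42
eef_pos: [0.5098, 0.1921, 0.1285]
tcp_rot: [[0.995, -0.1, -0.0], [-0.1, -0.995, -0.0], [-0.0, 0.0, -1.0]]
contact_force: [0.1, -0.6, -3.1]
gripper_width: 0.0388
grip_force: 37.9
```

>>> {"method": "send_rows", "body": {
  "plan": [-1,0,0,0.005,0,0,0,-1,0,0,0,0,0,0]
}}

```text
time: 23.68
eef_pos: [0.51, 0.1922, 0.1275]
tcp_rot: [[0.995, -0.1, 0.001], [-0.1, -0.995, 0.0], [0.001, -0.0, -1.0]]
contact_force: [-0.9, -0.0, 0.2]
gripper_width: 0.0385
grip_force: 37.9
```

>>> {"method": "send_rows", "body": {
  "plan": [-1,0,0,0,0,0,0]
}}

```text
time: 23.8
eef_pos: [0.51, 0.1922, 0.1275]
tcp_rot: [[0.995, -0.1, 0.001], [-0.1, -0.995, 0.0], [0.001, -0.0, -1.0]]
contact_force: [-1.5, -0.2, 0.9]
gripper_width: 0.0383
grip_force: 37.9
```

>>> {"method": "send_rows", "body": {
  "plan": [-1,0,0,0.003,0,0,0,-1,0,0,0,0,0,0]
}}

```text
time: 24.05
eef_pos: [0.5099, 0.192, 0.1266]
tcp_rot: [[0.995, -0.1, 0.001], [-0.1, -0.995, -0.0], [0.001, 0.0, -1.0]]
contact_force: [-2.5, -2.4, 2.5]
gripper_width: 0.0383
grip_force: 37.9
```

```bash
python3 rel.py | head -1; python3 rel.py | head -1
```

```text
24.05 [0.5099 0.192  0.1266] [-2.4829 -2.4175  2.4745] [-0.2171  0.0696 -0.1052]
24.1 [0.51   0.192  0.1265] [-2.0697 -1.0974  3.3708] [-0.21    0.0316 -0.1051]
```

Contact with the hub face starts at TCP z ≈ 0.128, which fits the ring height for handles gripped at their known level, and it is now about 5 N. I'll ease off to a light touch.

>>> {"method": "send_rows", "body": {
  "plan": [-1,0,0,-0.003,0,0,0,-1,0,0,0,0,0,0,-1,0,0,0,0,0,0,-1,0,0,0,0,0,0]
}}

```text
time: 24.65
eef_pos: [0.51, 0.1921, 0.1271]
tcp_rot: [[0.995, -0.1, 0.0], [-0.1, -0.995, -0.0], [0.0, 0.0, -1.0]]
contact_force: [-0.1, -1.9, 0.5]
gripper_width: 0.0384
grip_force: 37.9
```

```bash
python3 rel.py; python3 rel.py | head -1
```

```text
24.65 [0.51   0.1921 0.1271] [-0.1267 -1.9097  0.5415] [-0.2472 -0.1589 -0.1115]
56 244 244 244 255 255 255 174 175 248 255 255 255 255 255 255 255 255 255 255 255 255 247 228 229 230 220 124 173 226 227 158 162 164 162
62 204 229 249 255 255 255 170 179 255 255 255 255 255 255 255 255 255 229 227 227 227 227 226 226 226 222 150 116 219 225 213 144 163 162
68 178 165 245 255 255 229 178 188 255 255 255 255 255 221 218 219 220 222 222 224 224 224 224 226 227 227 174 113 190 225 221 136 162 161
74 180 141 254 255 255 245 187 154 227 209 210 214 214 216 220 220 221 224 223 223 223 223 222 221 221 205 119 108 203 224 214 117 161 160
80 162 160 176 255 219 192 108 109 112 181 214 215 217 218 218 219 219 219 220 220 219 221 221 220 218 155 111 121 219 222 200 136 146 112
86 159 159 161 150 214 215 151 108 110 112 166 204 208 211 213 214 216 219 219 220 220 222 221 189 114 110 108 200 223 219 113 126 103 103
92 155 157 158 154 177 213 215 168 107 108 110 109 128 190 209 211 215 217 216 212 193 160 115 105 105 109 208 221 222 128 147 157  99 101
cols
311 239 215 255 255 255 255 194 255 255 255 255 255 255 255 255 255 255 245 215 215 217 216 210 207 148 109 105 105 132 148  97  98
317 242 243 255 255 255 191 255 255 255 255 255 255 255 255 255 255 220 219 220 216 219 219 211 214 210 135 108 101 104 104  98 100
323 242 246 255 255 255 195 255 255 255 255 255 255 255 255 255 252 221 221 223 219 220 219 218 214 214 171 111 104 103 104 101 100
329 242 243 255 255 255 223 255 255 255 255 255 255 255 251 227 228 223 221 223 221 220 222 218 214 216 158 108 103 100 104 100  99
335 241 242 253 255 255 255 240 255 255 255 255 255 255 230 227 228 223 222 224 223 220 221 221 217 185 111 104 105 142 160  96  99
24.7 [0.51   0.1921 0.127 ] [-0.838  -0.7773  1.3917] [-0.2831 -0.1751 -0.0844]
```

>>> {"method": "send_rows", "body": {
  "plan": [-1,0,0,-0.002,0,0,0,-1,0,0,0,0,0,0,-1,0,0,0,0,0,0,-1,0,0,0,0,0,0]
}}

```text
time: 25.25
eef_pos: [0.5097, 0.1923, 0.1276]
tcp_rot: [[0.995, -0.1, -0.0], [-0.1, -0.995, 0.0], [-0.0, -0.0, -1.0]]
contact_force: [0.2, 0.3, -1.0]
gripper_width: 0.0385
grip_force: 37.9
```

```bash
for i in 1 2 3; do python3 rel.py | head -1; done; python3 - <<'E'
from h import *
# door check from the top view: is anything box-coloured ahead of the unit's front edge beyond the 10 mm panel?
im=cv2.imread('pics/w3.png'); g=cv2.cvtColor(im,cv2.COLOR_BGR2GRAY)
s=dict(eef_pos=np.array([.44751835,.18693545,.24525486]),tcp_rot=np.array([[.994392,-.10576,.00044],[-.10576,-.994392,-.00013],[.00045,.00008,-1]]))
h=ray('wrist',(240,120),.085,s); f=ray('wrist',(368,136),.082,s); d=f-h
print(h,f,'door line yaw',np.arctan2(d[1],d[0])+np.pi/2,np.linalg.norm(d))
E
```

```text
25.25 [0.5097 0.1923 0.1276] [ 0.1606  0.3483 -1.0463] [ 0.0597 -0.0081  0.0359]
25.3 [0.5097 0.1923 0.1276] [-0.2087  1.3215 -1.9978] [ 0.1035 -0.0209 -0.0032]
25.35 [0.5097 0.1923 0.1276] [ 0.1636  0.0343 -1.098 ] [0.0748 0.0232 0.018 ]
[0.52569548 0.26663054 0.085     ] [0.49402634 0.13058358 0.082     ] door line yaw -0.22870805721635512 0.13971653377446835
```

The ring rests with only about 1 N, centred and spread. The door line yaw of −0.229 equals the unit's yaw, so the door is shut. Handing in.

```bash
python3 -c "
from plant import workorder
print(workorder.finish_job())"
```

```text
the job is handed in; nothing more can be done
None
```

The job is handed in. The door is shut on its catch, and the largest pliers are held squeezed at 38 N with the ring spread around the stub at the groove, resting on the hub with about 1 N. I set the ring's height by touch and did not check separately that it is level.

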